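# Turn the drip dish so its spout drains into the tub

## Task

Take the round drip dish by its arched handle, with the filled dosing ball lying loose in it, and lift it straight off its coaster. Then turn it in the air through about a quarter turn, so that its spout points squarely at the nearer long side of the empty tub, and carry it there so that the spout's tip hangs inside the tub's opening at about the middle of that side, a few centimetres above the rim, touching nothing; keep the dish level and the ball in the middle all the while and leave the other things alone. Do not put it down: finish while still holding the dish there, level and still.

Things in the scene. Friction and masses are not known exactly. Their poses are not given: they have to be found in the camera images.
- dish: round steel drip dish, 154 mm across, rim 35 mm high, 0.2-0.45 kg. Origin: centre of its underside, on the coaster; z up, +x out along its spout (at the start away from the robot base, within 15 degrees of world +x). Floor: shallow 12 degree cone. Fixed arched handle: two 6 mm legs rise from the rim at y = +-74 mm to a level wooden bar, 100 mm long (along y), 12 mm thick (x), 16 mm high
- dish_grip (a point): middle of the wooden handle bar, 130 mm above the underside of the dish, straight above the middle of the dish; 70 mm of free air between it and the top of the ball. Squeeze the bar here across its 12 mm thickness (the dish's x direction)
- spout_tip (a point): tip of the spout, 100 mm from the middle of the dish along its +x, 33 mm above its underside; the spout is a 34 mm wide open trough that sticks out about 23 mm past the rim
- ball: closed plastic dosing ball, 50 mm in diameter, 0.07 to 0.14 kg, loose in the middle of the dish; origin at its centre, which rests 34 mm above the underside of the dish. It rolls up the 12 degree slope if the dish is tilted or jerked
- coaster: flat cork disc, 110 mm across, 12 mm thick, fixed to the worktop; the dish stands on its middle. Origin at the centre of its underside
- tub: empty open plastic tub, fixed to the worktop left or right of the dish: outside 240 mm along its x, 200 mm along its y, 80 mm high, walls 5 mm (a bead on the long rims overhangs outwards by 8 mm). Origin: centre of its underside, z up; its y axis lies within 9 degrees of world y, so one long side (y = +100 or -100 mm) faces the dish
- caddy: marble-patterned storage caddy, fixed, 230 x 170 x 85 mm with an iron and a bottle sticking out to about 170 mm height, on the other side of the dish from the tub. Origin at the centre of its underside
- detergent: white detergent bottle, 72 mm across, 190 mm tall, standing beyond the dish; origin at the centre of its underside
- jar: glass jar, 72 mm across, 100 mm tall, standing beyond the dish; origin at the centre of its underside
- cup: small clear measuring cup, 66 mm across, 60 mm tall, on the robot's side of the dish, off to the left or the right; origin at the centre of its underside
- soap: bar of soap 85 x 55 x 30 mm, on the robot's side of the dish, off to the left or the right; origin at the centre of its underside
- brush: wooden brush lying on the worktop beyond the dish, less than 50 mm high; origin at its underside
- peg_a: wooden clothes peg 72 mm long, 12 mm wide, 10 mm high, lying beyond the dish to one side; origin at the centre of its underside
- peg_b: a second peg like it
Not all that is in view belongs to the job. What is shaped like the dish but blue, red or yellow is not meant.

How it is judged (in metres and radians):
On the way, in this order (a step that is already met when the one before it is completed fails the run):
1. the dish is lifted clear of the coaster by the handle, level, with the ball in its middle (height (world z) of dish above 0.04 m and contact force between the fingers and dish above 1 N and angle between dish's own z axis and vertical below 0.15 rad and horizontal distance between ball and dish below 0.02 m), for 0.1 s.
2. in the air, the dish is turned so that the spout points squarely towards the tub, ball in its middle (height (world z) of dish above 0.04 m and contact force between the fingers and dish above 1 N and angle between the x axis of dish and the y axis of tub, either way round below 0.2 rad and x of tub in the frame of dish above 0 m and horizontal distance between ball and dish below 0.02 m), for 0.2 s.
At the end, for the whole second after the job is handed in: fingers hold the dish still in the air, level within 0.1 rad, spout square to the tub's long side within 0.2 rad, towards the tub, its tip within 50 mm (tub x) and 92 mm (tub y) of the tub's middle, 10-90 mm above the rim, touching nothing, ball at rest within 15 mm of the dish's middle (contact force between the fingers and dish above 1 N and angle between the x axis of dish and the y axis of tub, either way round below 0.2 rad and x of tub in the frame of dish above 0 m and horizontal distance between ball and dish below 0.015 m and angle between dish's own z axis and vertical below 0.1 rad and x of spout_tip in the frame of tub between -0.05 and 0.05 m and y of spout_tip in the frame of tub between -0.092 and 0.092 m and height (world z) of spout_tip between 0.09 and 0.17 m and contact force between each of dish, the arm and tub below 0.1 N and contact force between dish and caddy below 0.1 N and contact force between each of the arm, the fingers and ball below 0.1 N and linear speed of dish below 0.03 m/s and angular speed of dish below 0.2 rad/s and linear speed of ball below 0.05 m/s); the arm keeps its last pose, push and grip.
It fails at once if the ball rolls more than 25 mm (its own radius) from the middle of the dish (horizontal distance between ball and dish above 0.025 m).
It fails at once if the dish is tipped by more than 0.2 rad (angle between dish's own z axis and vertical above 0.2 rad).
It fails at once if one of the loose things around is pushed more than 20 mm (distance of any of detergent, jar, cup, soap, brush, peg_a, peg_b from where it was at the start of the episode above 0.02 m).
It also fails if it takes over 48 s, if anything falls off the work surface, if the arm or the gripper's body presses on something with over 40 N, if the wrist force passes 120 N, or if a joint passes its speed limit or range.

## Robot

A 7-joint arm with a two-finger parallel gripper is mounted at the origin on the work surface. World frame = base frame: x ahead of the robot, y to its left, z up, the work surface at z = 0. Lengths are in m, angles in degrees, forces in N, time in s.
With the tool pointing down it reaches from about 0.35 to 0.9 m from the base axis. Payload 19.9 kg.
Tool frame: the origin (TCP) lies midway between the tips of the shut fingers; the grasp point (between the pads) lies 19 mm behind it; z points along the fingers, y is the line along which they close (so a half turn about z gives the same grasp; the last joint's range is limited). The gripper opens to 94 mm and grips with 3 to 60 N. Pads are 16 mm wide; open, the fingers measure 119 mm over their backs; the gripper's body (75 mm by 177 mm) begins 78 mm behind the grasp point.
Start: joints at [-71.648, 23.915, -0.59, 92.452, 0.269, 63.638, -3.037], TCP at [0.221, 0.585, 0.205] pointing down, gripper open.
Joint ranges: [-161.28, 161.28], [-22.2, 115.67], [-73.04, 71.86], [3.21, 147.25], [-68.34, 248.33], [10.77, 114.83], [-161.83, 161.83]. Speed limits (degrees/s): [108.29, 108.29, 136.94, 136.94, 172.46, 172.46, 172.46].

## Interface

Orientations are given as [roll, pitch, yaw] about the fixed x, y, z axes, in that order (R = Rz(yaw) Ry(pitch) Rx(roll)).
In Python, from rig import ctrl, imaging gives the robot as it stands. The module is installed in compiled form; this text tells all that it offers.
- The arm moves only by the tool send_rows, never from a script. Its argument "targets" is a list that holds one entry, the list of rows, each a list of 7 numbers: the turn, a rotation vector about the tool's x, y, z as a fraction of full scale, then the shift along the tool's x, y, z as a fraction of full scale, then the opening, from 0 (shut) to 1 (fully open). In form: [[[rx, ry, rz, x, y, z, claw], ...]]. A call has 1 to 8 rows; each row shifts and turns the commanded pose from where the row before left it, along the tool's axes as they then stand; what a row does not reach is not made up. Full scale, the value 1, is 0.25 m for a shift and 0.5 rad for a turn. A row lasts 1/8 s, in which the tool goes at most 62.5 mm and 10.7 degrees, less where a joint would pass 70% of its speed; a pose out of reach is approached as far as the arm can. A call with a number of a shift or a turn outside -1 to 1 is refused whole. A call with a gripper value outside its range is refused whole. The fingers move at their own pace and stop on an object; "grip_force" is the grip in N (left out, the last holds). Time passes only in rows, so rows that do not move let the fingers close. It gives the time, the measured TCP pose, the force, the opening and the grip force at its end, in the units of the state.
- ctrl.get_obs(): the state, without advancing time (a new reading comes with each control period).
- imaging.snapshot(name): name is "scene" or "top" or "wrist"; returns a dict with "frame" (480x640x3 uint8, red, green, blue), "fx", "fy", "cx", "cy" (pixels), "pose" (4x4, takes a point from camera to world coordinates); the wrist camera has in their place "T_tool_cam" (4x4, takes a point from camera to tool coordinates, whose origin is the TCP and whose axes are the flange's). Camera axes: x right, y up, looking along -z (the intrinsics and any distortion apply to the point x, -y, -z); pixel columns grow to the right and rows downward; lengths in m; the calibration is good to about 2 mm. The wrist camera is an equidistant fisheye: a pixel r from the principal point sees the ray r / f radians off the axis. A picture is of the moment at which its call begins: read the wrist's pose just before it. There is no depth.
- ctrl.close_job(): hands the job in; it is judged then, once.
The state is a dict: "t": time; "q": joint angles; "joint_vel": joint speeds; "tau": joint torques, N m; "tcp_pos": TCP position; "tcp_rot": TCP orientation; "force": force on the tool from outside, world axes, zero at the start; "wrist_torque": the same for the moment, N m; "gripper_width": finger opening in m; "grasp_force": force on a finger pad.
Only numpy, scipy, OpenCV 4.12 (cv2) and the standard library are available. Lean on these libraries where they do the work, as an engineer would, in place of code of your own. Each camera call takes 0.05 s, during which the arm holds its last target. There are 200 camera calls.

## Working session

There is one attempt and no reset: what is moved stays moved. The work goes in short steps, Python scripts to look and compute and a tool call to move; the robot and the scene stay as the last step left them, time stands still between calls to the robot, and variables do not carry over. Pictures are saved under pics/ and viewed, at most 10 in all, crops included, and the job is handed in when it is done.

Besides the shell and the picture viewer there is one more tool, called after "Emit:" as a command line: name --argument value ..., lists and objects as JSON in quotes. send_rows: Moves the arm, as the interface text tells. Shift numbers are shares of 0.25 m and turn numbers shares of 0.5 rad, none past 1 either way. Its arguments: {"type":"object","properties":{"targets":{"type":"array","items":{"type":"array","items":{"type":"array","items":{"type":"number"}}}},"grip_force":{"type":"number"}},"required":["targets"]}

```bash
mkdir -p pics; python3 - <<'E'
from rig import ctrl, imaging
import cv2, pickle, numpy as np
o=ctrl.get_obs(); print(o)
for n in ["scene","top"]:
    s=imaging.snapshot(n); pickle.dump(s,open(f"{n}.pkl","wb"))
    cv2.imwrite(f"pics/{n}0.png",s["frame"][:,:,::-1]); print(n,s["fx"],s["fy"],s["cx"],s["cy"],s["pose"].round(4).tolist(),[k for k in s])
E
```

```text
{'t': 0.0, 'q': array([-71.64795396,  23.94769394,  -0.59059109,  92.48560126,
         0.26759073,  63.63881418,  -3.03637712]), 'joint_vel': array([ 0.09317423,  0.06478589, -0.05710146, -0.02358407, -0.02300902,
       -0.10760529,  0.05647428]), 'tau': array([-3.79265648e-04, -8.51273131e+01,  6.38973210e-01, -4.25972950e+01,
       -4.87527740e-02,  1.87518925e-02,  1.99921678e-04]), 'tcp_pos': array([0.22109132, 0.584177  , 0.20482846]), 'tcp_rot': array([-1.79929363e+02,  3.64558761e-03,  1.59270448e+02]), 'force': array([-0.14810466, -0.18743635,  0.92491237]), 'wrist_torque': array([-0.05060552, -0.00381207, -0.00268993]), 'grasp_force': 0.0, 'gripper_width': 0.09408175024977491}
scene 570.3941428444882 570.3941428444882 318.9990311189216 240.45759198276565 [[-0.6049, -0.5166, 0.606, 1.3478], [0.7961, -0.3784, 0.4722, 0.5774], [-0.0146, 0.7681, 0.6402, 1.0258], [0.0, 0.0, 0.0, 1.0]] ['frame', 'fx', 'fy', 'cx', 'cy', 'pose']
top 580.2009058947442 580.2009058947442 321.6819798911888 232.7310491606566 [[0.0173, 0.9867, -0.1619, 0.2131], [-0.9997, 0.0144, -0.0189, -0.0996], [-0.0163, 0.1622, 0.9866, 1.6983], [0.0, 0.0, 0.0, 1.0]] ['frame', 'fx', 'fy', 'cx', 'cy', 'pose']
```

```bash
ls -la . pics
```

```text
.:
total 1820
drwxr-xr-x  3 agent agent   4096 Nov 29 19:27 .
drwxr-xr-x 23 root  root    4096 Nov 29 19:27 ..
drwxr-xr-x  2 agent agent   4096 Nov 29 19:27 pics
-rw-r--r--  1 agent agent 922037 Nov 29 19:27 scene.pkl
-rw-r--r--  1 agent agent 922037 Nov 29 19:27 top.pkl

pics:
total 968
drwxr-xr-x 2 agent agent   4096 Nov 29 19:27 .
drwxr-xr-x 3 agent agent   4096 Nov 29 19:27 ..
-rw-r--r-- 1 agent agent 441707 Nov 29 19:27 scene0.png
-rw-r--r-- 1 agent agent 539877 Nov 29 19:27 top0.png
```

View pics/scene0.png

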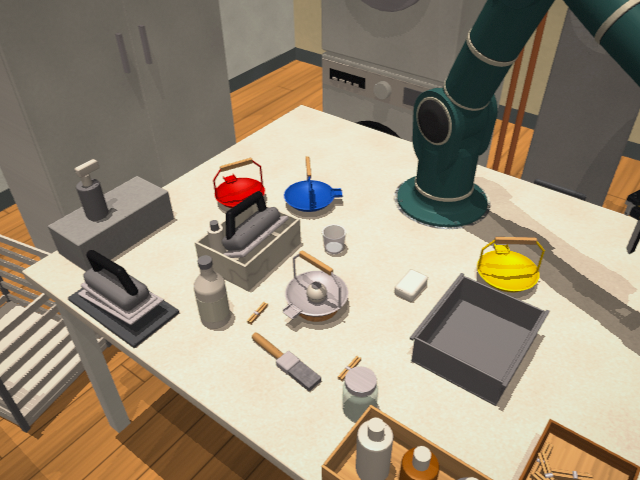

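View pics/top0.png

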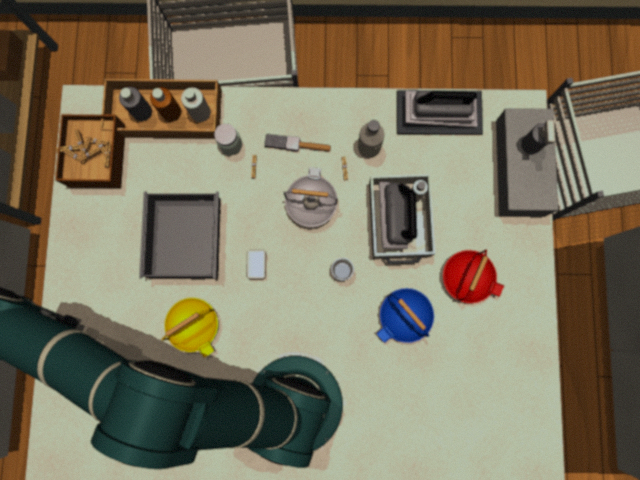

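The scene view shows the steel dish at about (317,295) with its bar at (317,262), and the tub at (480,335). In the top view the dish is at (311,202), spout tip at (314,172), bar at (310,193), and the tub at (181,236), which is on the left (+y). Next I'll enlarge the dish and tub for exact pixels.

```bash
python3 - <<'E'
import cv2, numpy as np
t=cv2.imread("pics/top0.png"); s=cv2.imread("pics/scene0.png")
def z(im,x,y,w,h,k):
    c=cv2.resize(im[y:y+h,x:x+w],None,fx=k,fy=k,interpolation=cv2.INTER_CUBIC)
    for i in range(0,w,10):
        cv2.line(c,(i*k,0),(i*k,4 if i%50 else 10),(0,255,255),1); 
        if i%20==0: cv2.putText(c,str(x+i),(i*k,20),0,.35,(0,0,255),1)
    for j in range(0,h,10):
        cv2.line(c,(0,j*k),(4,j*k),(0,255,255),1)
        if j%20==0:cv2.putText(c,str(y+j),(6,j*k+4),0,.35,(0,0,255),1)
    return c
a=z(t,270,160,80,75,5); b=z(s,270,240,80,100,5)[:375*1] if 0 else z(s,275,245,80,75,5)
c=z(t,130,180,100,110,4)[:,:400]; 
b2=z(s,405,270,150,130,2)
top=np.hstack([a,b]); 
cv2.imwrite("pics/z1.png",top)
d=z(t,135,185,90,100,5); e=z(s,405,268,150,132,2)
e=cv2.copyMakeBorder(e,0,500-e.shape[0],0,0,cv2.BORDER_CONSTANT)
cv2.imwrite("pics/z2.png",np.hstack([d,e])); print(top.shape)
E
```

```text
(375, 800, 3)
```

View pics/z1.png

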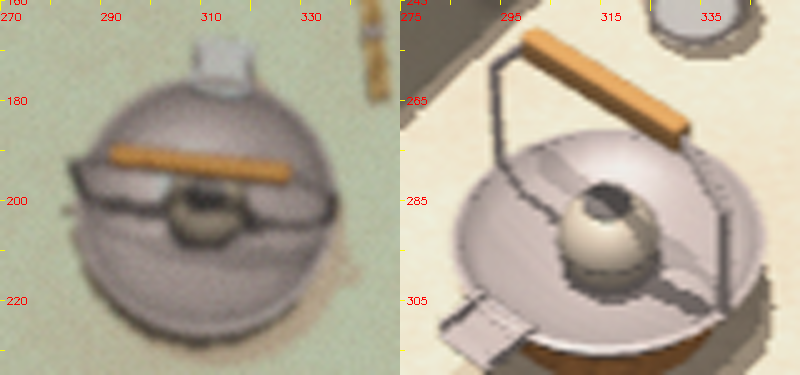

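View pics/z2.png

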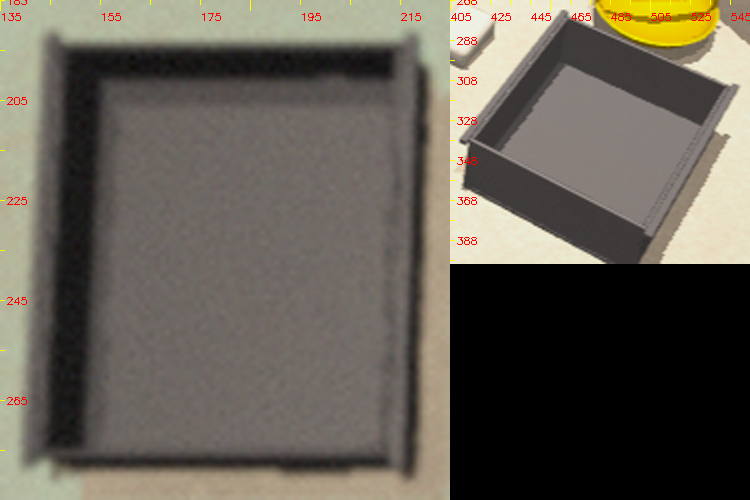

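The crops show the bar ends in the top view at (291.6,191.2) and (328.4,194.4), and in the scene view at about (301,253.6) and (332,271.8). The tub rim corners in the top view are at (144.6,192), (218.2,192.4), (217.6,280) and (139.4,278).

```bash
cat > h.py <<'E'
import numpy as np, pickle
def ray(s,u,v):
    P=np.array(s["pose"]); d=P[:3,:3]@np.array([(u-s["cx"])/s["fx"],-(v-s["cy"])/s["fy"],-1]); return P[:3,3],d
def atz(s,p,z):
    o,d=ray(s,*p); return o+d*(z-o[2])/d[2]
def tri(pairs):
    A=np.zeros((3,3));b=np.zeros(3)
    for s,p in pairs:
        o,d=ray(s,*p); d=d/np.linalg.norm(d); M=np.eye(3)-np.outer(d,d); A+=M;b+=M@o
    return np.linalg.solve(A,b)
T=pickle.load(open("top.pkl","rb"));S=pickle.load(open("scene.pkl","rb"))
E
python3 - <<'E'
from h import *
np.set_printoptions(precision=4,suppress=True)
L=atz(T,(291.6,191),.147);R=atz(T,(328.4,194.2),.147)
print("bar top",L,R,(L+R)/2,np.linalg.norm(L-R),"spout yaw",np.degrees(np.arctan2(R[0]-L[0],-(R[1]-L[1]))))
# bar in scene: ends: scene left end is which?
a=atz(S,(301,253.6),.145);b=atz(S,(332,271.8),.145);print("bar scene",a,b,(a+b)/2)
print("tri",tri([(T,(310,192.8)),(S,(316.7,262.8))]))
print("spout tip",tri([(T,(314.3,168)),(S,(285.5,314))]),atz(T,(314.3,168.5),.045),atz(S,(287,315.5),.045))
print("rim centre", atz(T,(310.5,202.5),.047))
C=[atz(T,p,.08) for p in [(144.6,192),(218.2,192.4),(217.6,280),(139.4,278)]]
D=[atz(S,p,.08) for p in [(502.5,386.5),(410,338),(461.5,274),(548.5,311.5)]]
for c,d in zip(C,D):print("tub",c,d)
for X in(C,D):print(np.mean(X,0),np.degrees(np.arctan2(*(X[1]-X[2])[[1,0]])),np.degrees(np.arctan2(*(X[0]-X[3])[[1,0]])))
for n,p,z in [("soap",(256,264),.03),("cup",(342,270),.06),("caddyNL",(371,180),.085),("caddyFL",(378,258),.085),("caddyiron",(385,190),.15),("yellow",(190,325),.05)]:print(n,atz(T,p,z))
E
```

```text
bar top [0.5825 0.0146 0.147 ] [ 0.5749 -0.0865  0.147 ] [ 0.5787 -0.036   0.147 ] 0.10141836966010573 spout yaw -4.318449392749991
bar scene [ 0.5774 -0.0772  0.145 ] [0.5848 0.0185 0.145 ] [ 0.5811 -0.0294  0.145 ]
tri [ 0.5782 -0.0336  0.1402]
spout tip [ 0.6781 -0.0447  0.0459] [ 0.6756 -0.043   0.045 ] [ 0.68   -0.0413  0.045 ]
rim centre [ 0.5728 -0.034   0.047 ]
tub [0.5899 0.4424 0.08  ] [0.5966 0.4435 0.08  ]
tub [0.5915 0.2301 0.08  ] [0.5971 0.2346 0.08  ]
tub [0.3404 0.2202 0.08  ] [0.3502 0.2328 0.08  ]
tub [0.3425 0.4405 0.08  ] [0.3467 0.4439 0.08  ]
[0.4661 0.3333 0.08  ] 2.2683708844861568 0.4445742672848625
[0.4727 0.3387 0.08  ] 0.42450191204338017 -0.09150278732569067
soap [0.3924 0.1208 0.03  ]
cup [ 0.3759 -0.1277  0.06  ]
caddyNL [ 0.6326 -0.2071  0.085 ]
caddyFL [ 0.4086 -0.2274  0.085 ]
caddyiron [ 0.588 -0.241  0.15 ]
yellow [0.2149 0.2982 0.05  ]
```

Emit:
send_rows --targets '[[[0,0,0.323,0,0,-0.02,1],[0,0,0.323,0,0,-0.02,1],[0,0,0.323,0,0,-0.02,1],[0,0,0.323,0,0,-0.02,1],[0,0,0.323,0,0,-0.02,1],[0,0,0.323,0,0,-0.02,1],[0,0,0.323,0,0,-0.02,1],[0,0,0.323,0,0,-0.02,1]]]'

```text
t: 1.1
tcp_pos: [0.2211, 0.5844, 0.2453]
tcp_rot: [-180.0, 0.0, 84.9]
force: [-0.1, 0.1, 0.1]
gripper_width: 0.094
grasp_force: 0.0
```

```bash
cat >> h.py <<'E'
from scipy.spatial.transform import Rotation as Ro
def delta(o,target,yaw):
    """shift in tool frame /0.25 and tool-z turn etc /0.5 to the target pose (tool down)"""
    R=Ro.from_euler("xyz",o["tcp_rot"],degrees=True)
    d=R.inv().apply(np.array(target)-o["tcp_pos"])/.25
    r=(R.inv()*Ro.from_euler("xyz",[180,0,yaw],degrees=True)).as_rotvec()/.5
    print("t",round(o["t"],2),o["tcp_pos"].round(4),o["tcp_rot"].round(2),"shift",d.round(3),"turn",r.round(4),"q",o["q"].round(1),"F",o["force"].round(1),o["gripper_width"])
E
python3 -c "
from h import *
from rig import ctrl
delta(ctrl.get_obs(),(.579,-.033,.245),85.2)"
```

```text
t 1.1 [0.2211 0.5844 0.2453] [-1.7999e+02  4.0000e-02  8.4940e+01] shift [-2.334e+00  1.644e+00  2.000e-03] turn [-0.0003  0.0014 -0.009 ] q [-82.2  22.4  13.5  90.2  -5.5  68.1 -72.7] F [-0.1  0.1  0.1] 0.09402311779221292
```

Emit:
send_rows --targets '[[[0,0,0,-0.146,0.103,0,1],[0,0,0,-0.146,0.103,0,1],[0,0,0,-0.146,0.103,0,1],[0,0,0,-0.146,0.103,0,1],[0,0,0,-0.146,0.103,0,1],[0,0,0,-0.146,0.103,0,1],[0,0,0,-0.146,0.103,0,1],[0,0,0,-0.146,0.103,0,1]]]'

```text
t: 2.1
tcp_pos: [0.4027, 0.2751, 0.2454]
tcp_rot: [-180.0, 0.0, 85.2]
force: [0.1, 0.5, 0.7]
gripper_width: 0.0936
grasp_force: 0.0
```

Emit:
send_rows --targets '[[[0,0,0,-0.146,0.103,0,1],[0,0,0,-0.146,0.103,0,1],[0,0,0,-0.146,0.103,0,1],[0,0,0,-0.146,0.103,0,1],[0,0,0,-0.146,0.103,0,1],[0,0,0,-0.146,0.103,0,1],[0,0,-0.009,-0.13,0.08,0,1],[0,0,0,0,0,0,1]]]'

```text
t: 3.1
tcp_pos: [0.5558, 0.0084, 0.2452]
tcp_rot: [-180.0, 0.1, 85.3]
force: [-0.9, 0.8, -0.4]
gripper_width: 0.0939
grasp_force: 0.0
```

```bash
python3 - <<'E'
from h import *
from rig import ctrl, imaging
import cv2
o=ctrl.get_obs(); s=imaging.snapshot("wrist"); delta(o,(.579,-.033,.245),85.2)
pickle.dump((o,s),open("w1.pkl","wb")); print({k:v for k,v in s.items() if k!="frame"})
cv2.imwrite("pics/w1.png",s["frame"][:,:,::-1])
E
```

```text
t 3.1 [0.5558 0.0084 0.2452] [-1.7998e+02  8.0000e-02  8.5270e+01] shift [-0.158  0.106  0.001] turn [-0.0006  0.0029  0.0026] q [-33.8  17.   36.5 100.8 -10.9  65.8   1.2] F [-0.9  0.8 -0.4] 0.09390018396297813
{'fx': 371.64829954431775, 'fy': 371.64829954431775, 'cx': 323.3307504347955, 'cy': 245.00782497508507, 'T_tool_cam': array([[ 6.28506259e-04,  9.69871078e-01,  2.43617933e-01,
         6.97096032e-02],
       [ 9.99999526e-01, -7.90800303e-04,  5.68383370e-04,
         3.60106253e-04],
       [ 7.43911727e-04,  2.43617460e-01, -9.69871115e-01,
        -1.78932526e-01],
       [ 0.00000000e+00,  0.00000000e+00,  0.00000000e+00,
         1.00000000e+00]])}
```

View pics/w1.png

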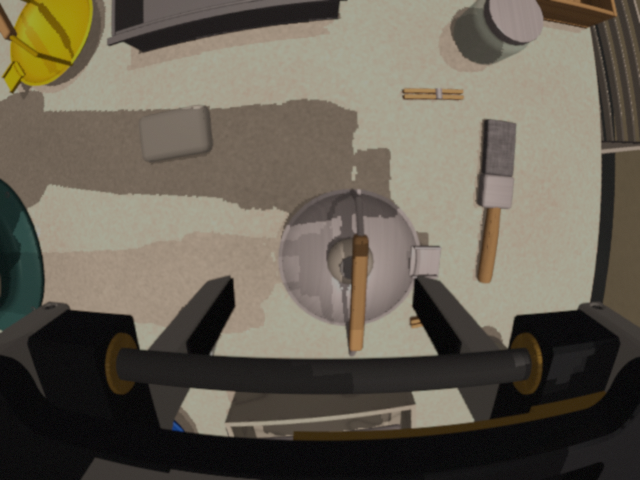

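The wrist view shows the bar from (361,238) to (357,348) and the spout tip at (440,260). The tub rim runs along the top, from about (112,40) to (340,8).

```bash
cat >> h.py <<'E'
def wray(o,s,u,v):
    x,y=u-s["cx"],v-s["cy"]; r=np.hypot(x,y); th=r/s["fx"]
    c=np.array([np.sin(th)*x/r,-np.sin(th)*y/r,-np.cos(th)])
    M=np.array(s["T_tool_cam"]); R=Ro.from_euler("xyz",o["tcp_rot"],degrees=True)
    return R.apply(M[:3,3])+o["tcp_pos"], R.apply(M[:3,:3]@c)
def watz(o,s,p,z):
    a,d=wray(o,s,*p); return a+d*(z-a[2])/d[2]
E
python3 - <<'E'
from h import *
np.set_printoptions(precision=4,suppress=True)
o,s=pickle.load(open("w1.pkl","rb"))
a=watz(o,s,(361,239),.148);b=watz(o,s,(357,348),.148)
print(a,b,(a+b)/2,np.linalg.norm(a-b),np.degrees(np.arctan2(a[0]-b[0],a[1]-b[1])))
print("spout",watz(o,s,(440,261),.045),"rimcentre",watz(o,s,(349,257),.047))
f=s["frame"]
hsv=__import__("cv2").cvtColor(f,40+1)if 0 else None
m=(f[...,0]>f[...,2].astype(int)*1.6)
ys,xs=np.nonzero(m[225:365,335:385]); 
for y in range(232,360,12):
    r=np.nonzero(m[y,335:385])[0]; print(y,(r.min()+335,r.max()+335) if len(r) else None)
E
```

```text
[0.5851 0.011  0.148 ] [ 0.5771 -0.0836  0.148 ] [ 0.5811 -0.0363  0.148 ] 0.09499864654497778 4.827716334565734
spout [ 0.6802 -0.0458  0.045 ] rimcentre [ 0.5797 -0.032   0.047 ]
232 None
244 (np.int64(353), np.int64(367))
256 (np.int64(352), np.int64(367))
268 (np.int64(352), np.int64(366))
280 (np.int64(351), np.int64(365))
292 (np.int64(352), np.int64(365))
304 (np.int64(351), np.int64(364))
316 (np.int64(350), np.int64(364))
328 (np.int64(349), np.int64(363))
340 (np.int64(349), np.int64(362))
352 None
```

```bash
python3 -c "
from h import *
from rig import ctrl
delta(ctrl.get_obs(),(.580,-.0348,.123),85.0)"
```

```text
t 3.15 [0.5553 0.0103 0.2451] [-1.7996e+02  4.0000e-02  8.5380e+01] shift [-0.171  0.113  0.488] turn [-0.0014  0.0015  0.0134] q [-33.9  17.   36.4 100.8 -10.9  65.8   1.2] F [-0.5  1.4 -0.6] 0.09391559584080916
```

Emit:
send_rows --targets '[[[0,0,0.01,-0.084,0.055,0,1],[0,0,0,-0.084,0.055,0,1],[0,0,0,0,0,0.08,1],[0,0,0,0,0,0.08,1],[0,0,0,0,0,0.08,1],[0,0,0,0,0,0,1],[0,0,0,0,0,0,1]]]'

```text
t: 4.03
tcp_pos: [0.5796, -0.0322, 0.1863]
tcp_rot: [180.0, -0.0, 85.3]
force: [0.7, -0.5, 0.8]
gripper_width: 0.0938
grasp_force: 0.0
```

```bash
python3 - <<'E'
from h import *
from rig import ctrl, imaging
import cv2
o=ctrl.get_obs(); s=imaging.snapshot("wrist"); delta(o,(.580,-.0348,.123),85.0);o=ctrl.get_obs(); delta(o,(.580,-.0348,.123),85.0)
cv2.imwrite("pics/w2.png",s["frame"][:,:,::-1])
E
```

```text
t 4.03 [ 0.5796 -0.0322  0.1863] [ 1.7997e+02 -1.0000e-02  8.5260e+01] shift [-0.01   0.002  0.253] turn [ 0.0012 -0.0004  0.009 ] q [-27.6  23.6  35.7 101.1 -15.6  60.3   8.9] F [ 0.7 -0.5  0.8] 0.09379402450861606
t 4.08 [ 0.5797 -0.0323  0.1864] [ 1.7994e+02 -1.0000e-02  8.5250e+01] shift [-0.01   0.002  0.253] turn [ 0.002  -0.0005  0.0086] q [-27.6  23.6  35.7 101.1 -15.6  60.2   8.9] F [ 0.8 -0.1  1.3] 0.09355749611552652
```

View pics/w2.png

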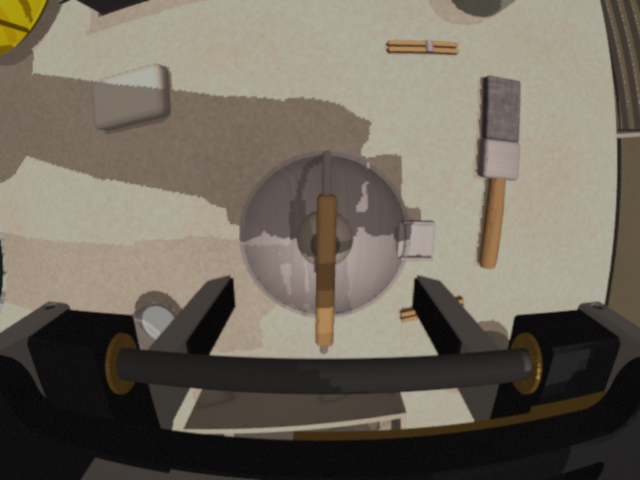

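The bar, at column 325, is centred between the fingers (midpoint about 324) and parallel to the pads. I'll descend and close.

Emit:
send_rows --targets '[[[0,0,0.008,-0.008,0.003,0.07,1],[0,0,0,0,0,0.07,1],[0,0,0,0,0,0.06,1],[0,0,0,0,0,0.04,1],[0,0,0,0,0,0.013,1],[0,0,0,0,0,0,1],[0,0,0,0,0,0,0.5],[0,0,0,0,0,0,0.3]]]' --grip_force 10

```text
t: 5.08
tcp_pos: [0.5802, -0.0348, 0.1226]
tcp_rot: [180.0, -0.0, 85.0]
force: [-0.9, -1.2, -0.1]
gripper_width: 0.0773
grasp_force: 0.0
```

Emit:
send_rows --targets '[[[0,0,0,0,0,0,0.25],[0,0,0,0,0,0,0.2],[0,0,0,0,0,0,0.16],[0,0,0,0,0,0,0.12],[0,0,0,0,0,0,0.08],[0,0,0,0,0,0,0.04],[0,0,0,0,0,0,0],[0,0,0,0,0,0,0]]]' --grip_force 10

```text
t: 6.08
tcp_pos: [0.5798, -0.0347, 0.1221]
tcp_rot: [-180.0, 0.0, 85.0]
force: [-0.0, 0.6, -1.7]
gripper_width: 0.0118
grasp_force: 10.0
```

Emit:
send_rows --targets '[[[0,0,0,0,0,0,0],[0,0,0,0,0,0,0],[0,0,0,0,0,0,0]]]' --grip_force 40

```text
t: 6.45
tcp_pos: [0.5799, -0.0348, 0.1222]
tcp_rot: [-180.0, 0.0, 85.0]
force: [0.7, 1.7, -1.9]
gripper_width: 0.0114
grasp_force: 40.0
```

Emit:
send_rows --targets '[[[0,0,0,0,0,-0.01,0],[0,0,0,0,0,-0.025,0],[0,0,0,0,0,-0.04,0],[0,0,0,0,0,-0.05,0],[0,0,0,0,0,-0.055,0],[0,0,0,0,0,-0.055,0],[0,0,0,0,0,-0.05,0],[0,0,0,0,0,-0.04,0]]]'

```text
t: 7.45
tcp_pos: [0.58, -0.0348, 0.2044]
tcp_rot: [180.0, -0.0, 85.0]
force: [0.2, 0.2, -5.2]
gripper_width: 0.0114
grasp_force: 40.0
```

Emit:
send_rows --targets '[[[0,0,0,0,0,-0.025,0],[0,0,0,0,0,-0.01,0],[0,0,0,0,0,0,0],[0,0,0,0,0,0,0]]]'

```text
t: 7.95
tcp_pos: [0.5798, -0.0348, 0.2119]
tcp_rot: [-180.0, 0.0, 85.0]
force: [-0.5, -1.2, -5.2]
gripper_width: 0.0118
grasp_force: 40.0
```

```bash
python3 - <<'E'
from h import *
from rig import ctrl, imaging
import cv2
o=ctrl.get_obs(); s=imaging.snapshot("scene"); w=imaging.snapshot("wrist"); delta(o,(.580,-.0348,.212),85.0)
f=np.hstack([cv2.resize(s["frame"][180:345,230:450],None,fx=2.4,fy=2.4)[:384,:400],cv2.resize(w["frame"],(400,300))[:384] if 0 else cv2.copyMakeBorder(cv2.resize(w["frame"],(400,300)),0,84,0,0,0)])
print(f.shape);cv2.imwrite("pics/l1.png",f[:,:,::-1])
E
```

```text
t 7.95 [ 0.5798 -0.0348  0.2119] [-1.7997e+02  1.0000e-02  8.4990e+01] shift [-0.     0.001 -0.   ] turn [-0.0011  0.0004 -0.0004] q [-28.   22.1  36.5  99.5 -14.5  63.2   8.1] F [-0.5 -1.2 -5.2] 0.011767294491342017
(384, 800, 3)
```

View pics/l1.png

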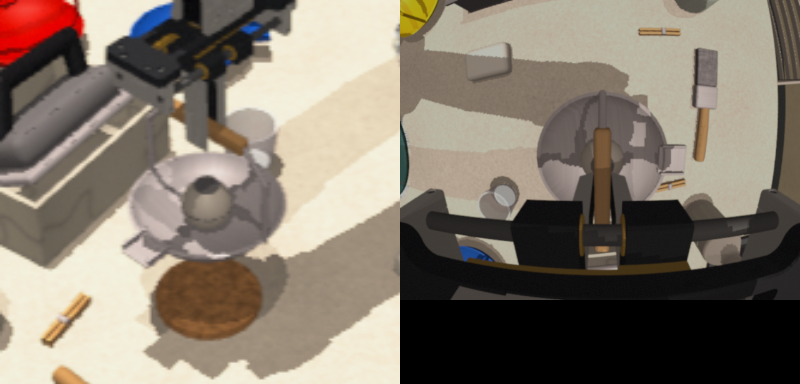

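The dish is clear of the coaster and level, with the ball in the middle. Now the turn.

Emit:
send_rows --targets '[[[0,0,-0.03,0,0,0,0],[0,0,-0.07,0,0,0,0],[0,0,-0.11,0,0,0,0],[0,0,-0.15,0,0,0,0],[0,0,-0.165,0,0,0,0],[0,0,-0.165,0,0,0,0],[0,0,-0.165,0,0,0,0],[0,0,-0.165,0,0,0,0]]]'

```text
t: 9.05
tcp_pos: [0.5799, -0.0349, 0.2122]
tcp_rot: [-180.0, 0.0, 114.4]
force: [0.5, 0.1, -4.0]
gripper_width: 0.0116
grasp_force: 40.0
```

Emit:
send_rows --targets '[[[0,0,-0.165,0,0,0,0],[0,0,-0.165,0,0,0,0],[0,0,-0.165,0,0,0,0],[0,0,-0.165,0,0,0,0],[0,0,-0.165,0,0,0,0],[0,0,-0.165,0,0,0,0],[0,0,-0.165,0,0,0,0],[0,0,-0.165,0,0,0,0]]]'

```text
t: 10.05
tcp_pos: [0.5799, -0.0349, 0.2122]
tcp_rot: [-180.0, 0.0, 152.3]
force: [-0.7, -0.4, -4.6]
gripper_width: 0.0114
grasp_force: 40.0
```

Emit:
send_rows --targets '[[[0,0,-0.16,0,0,0,0],[0,0,-0.16,0,0,0,0],[0,0,-0.16,0,0,0,0],[0,0,-0.16,0,0,0,0],[0,0,-0.15,0,0,0,0],[0,0,-0.11,0,0,0,0],[0,0,-0.07,0,0,0,0],[0,0,-0.03,0,0,0,0]]]'

```text
t: 11.05
tcp_pos: [0.5799, -0.0349, 0.2122]
tcp_rot: [-180.0, -0.0, -179.3]
force: [0.7, -0.5, -5.0]
gripper_width: 0.0118
grasp_force: 40.0
```

Emit:
send_rows --targets '[[[0,0,0,0,0,0,0],[0,0,0,0,0,0,0]]]'

```text
t: 11.3
tcp_pos: [0.5799, -0.0348, 0.2122]
tcp_rot: [-180.0, -0.0, -179.4]
force: [-0.4, -0.8, -4.7]
gripper_width: 0.0112
grasp_force: 40.0
```

```bash
python3 - <<'E'
from h import *
from rig import ctrl, imaging
import cv2
o=ctrl.get_obs(); s=imaging.snapshot("scene"); w=imaging.snapshot("wrist"); delta(o,(.470,.185,.221),181.0)
pickle.dump((o,w),open("w3.pkl","wb"))
f=np.hstack([cv2.resize(s["frame"][180:345,230:450],None,fx=1.6,fy=1.6)[:264,:300],cv2.resize(w["frame"],(500,375))[:264]])
f=np.vstack([f,np.hstack([np.zeros((111,300,3),np.uint8),cv2.resize(w["frame"],(500,375))[264:]])])
cv2.imwrite("pics/t1.png",f[:,:,::-1])
E
```

```text
t 11.3 [ 0.5799 -0.0348  0.2122] [-179.99   -0.   -179.35] shift [ 0.43   0.884 -0.035] turn [-0.0002 -0.0001 -0.0124] q [-13.9  19.6  18.   99.   -6.7  62.4  96.9] F [-0.4 -0.8 -4.7] 0.011226618953993671
```

View pics/t1.png

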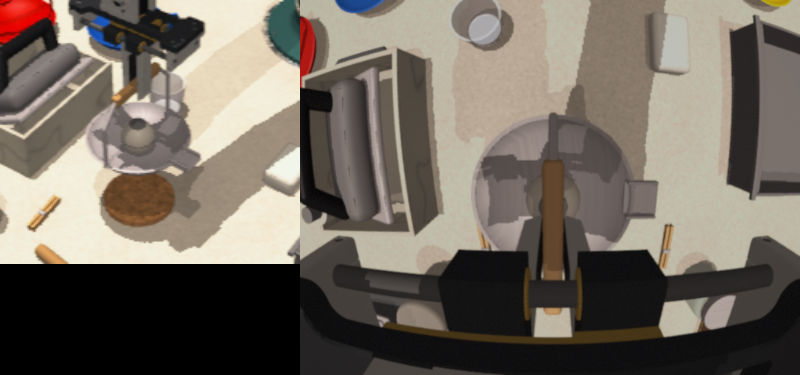

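The turn is complete: the spout points at the tub and the ball is in the middle. I'll check the tub rim from this view, with corners at about wrist px (557,20) and (579,253).

```bash
python3 - <<'E'
from h import *
np.set_printoptions(precision=4,suppress=True)
o,w=pickle.load(open("w3.pkl","rb"))
a=watz(o,w,(557,20),.08);b=watz(o,w,(579,253),.08);print(a,b,(a+b)/2,np.degrees(np.arctan2(a[1]-b[1],a[0]-b[0])))
t=watz(o,w,((655-300)*1.28,199*1.28),.135);print("tip",t)
E
```

```text
[0.3584 0.1901 0.08  ] [0.5932 0.2303 0.08  ] [0.4758 0.2102 0.08  ] -170.2839671827849
tip [0.5802 0.0624 0.135 ]
```

Emit:
send_rows --targets '[[[0,0,0,0.005,0.011,-0.001,0],[0,0,0,0.011,0.022,-0.001,0],[0,0,0,0.016,0.033,-0.002,0],[0,0,0,0.022,0.044,-0.002,0],[0,0,0,0.027,0.055,-0.003,0],[0,0,0,0.027,0.055,-0.003,0],[0,0,0,0.027,0.055,-0.003,0],[0,0,0,0.027,0.055,-0.003,0]]]'

```text
t: 12.4
tcp_pos: [0.538, 0.0482, 0.2168]
tcp_rot: [-180.0, 0.0, -179.3]
force: [-0.0, 0.3, -5.3]
gripper_width: 0.0115
grasp_force: 40.0
```

Emit:
send_rows --targets '[[[0,0,0,0.027,0.055,-0.003,0],[0,0,0,0.027,0.055,-0.003,0],[0,0,0,0.027,0.055,-0.003,0],[0,0,0,0.027,0.055,0,0],[0,0,0,0.027,0.055,0,0],[0,0,0,0.027,0.055,0,0],[0,0,0,0.027,0.055,0,0],[0,0,0,0.027,0.055,0,0]]]'

```text
t: 13.4
tcp_pos: [0.4827, 0.1575, 0.219]
tcp_rot: [-180.0, 0.0, -179.3]
force: [0.9, -0.3, -4.8]
gripper_width: 0.0115
grasp_force: 40.0
```

Emit:
send_rows --targets '[[[0,0,0,0.022,0.044,0,0],[0,0,0,0.016,0.033,0,0],[0,0,0,0.011,0.022,0,0],[0,0,0,0.005,0.011,0,0],[0,0,0,0,0,0,0],[0,0,0,0,0,0,0],[0,0,0,0,0,0,0],[0,0,0,0,0,0,0]]]'

```text
t: 14.4
tcp_pos: [0.4694, 0.1838, 0.219]
tcp_rot: [-180.0, -0.0, -179.3]
force: [0.6, 1.2, -5.7]
gripper_width: 0.0116
grasp_force: 40.0
```

```bash
python3 - <<'E'
from h import *
from rig import ctrl, imaging
import cv2
o=ctrl.get_obs(); s=imaging.snapshot("scene"); w=imaging.snapshot("wrist"); t=imaging.snapshot("top"); delta(o,(.470,.185,.221),181.0)
pickle.dump((o,w,s,t),open("w4.pkl","wb"))
a=cv2.resize(s["frame"][200:410,350:560],(300,300)); c=cv2.resize(t["frame"][150:300,130:280],(300,300))
b=cv2.copyMakeBorder(cv2.resize(w["frame"],(500,375)),0,225,0,0,0)
cv2.imwrite("pics/f1.png",np.hstack([np.vstack([a,c]),b])[:,:,::-1])
E
```

```text
t 14.4 [0.4694 0.1838 0.219 ] [-179.99   -0.   -179.34] shift [-0.002  0.005 -0.008] turn [-0.0002 -0.     -0.012 ] q [-34.   10.7  10.3 108.8  -2.2  60.7  67.9] F [ 0.6  1.2 -5.7] 0.011609040993621929
```

View pics/f1.png

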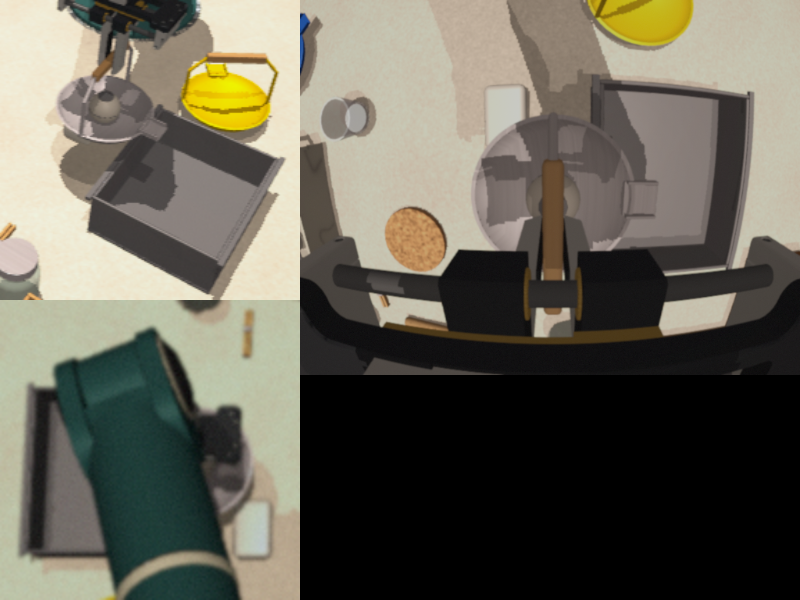

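The dish hangs level over the near tub rim, with the ball centred and the spout over the opening. I'll check this by numbers: tub corners at wrist px (375,99), (578,120) and (557,343), tip at (455,255).

```bash
python3 - <<'E'
from h import *
np.set_printoptions(precision=4,suppress=True)
o,w,s,t=pickle.load(open("w4.pkl","rb"))
for p in [(375,99),(578,120),(557,343)]:print("corner",watz(o,w,p,.08))
print("tip",watz(o,w,(455,255),.14), "tip scene",atz(s,(462,291),.14))
print("ball",watz(o,w,((549-300)*1.28,199*1.28),.143),"rim c",watz(o,w,((553-300)*1.28,188*1.28),.145))
E
```

```text
corner [0.3507 0.2255 0.08  ]
corner [0.347  0.4364 0.08  ]
corner [0.591  0.4512 0.08  ]
tip [0.4704 0.2822 0.14  ] tip scene [0.462 0.28  0.14 ]
ball [0.4702 0.1798 0.143 ] rim c [0.4594 0.1833 0.145 ]
```

```bash
python3 -c "
from rig import ctrl
print(ctrl.close_job())"
```

```text
the job is handed in; nothing more can be done
None
```

The job is handed in, with no verdict returned. The arm is still holding the dish level, ball in the middle, spout square to the tub's near long side and its tip inside the opening by my measurements (about 55 mm from the tub's middle and 60 mm above the rim).

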